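# Hook the key bracket into the slotted stand and lock it

## Robot

A 6-joint arm with a two-finger parallel gripper is mounted at the origin on the work surface. World frame = base frame: x ahead of the robot, y to its left, z up, the work surface at z = 0. Lengths are in m, angles in rad, forces in N, time in s.
With the tool pointing down it reaches from about 0.3 to 0.75 m from the base axis. Payload 8.5 kg.
Tool frame: the origin (TCP) lies at the very end of the fingers, on their centre line; the grasp point (between the pads) lies 19 mm behind it; z points along the fingers, y is the line along which they close (so a half turn about z gives the same grasp; the last joint's range is limited). The gripper opens to 88 mm and grips with 3 to 60 N. Pads are 18 mm wide; open, the fingers measure 123 mm over their backs; the gripper's body (75 mm by 187 mm) begins 45 mm behind the grasp point.
Start: joints at [-1.521, 0.381, 1.297, -0, 1.464, -0.215], TCP at [0.144, -0.531, 0.239] pointing down, gripper open.
Joint ranges: [-3.11, 3.11], [-0.89, 2.33], [0.22, 2.48], [-1.42, 4.56], [0.17, 2.85], [-2.88, 2.88]. Speed limits (rad/s): [2.39, 2.39, 3.14, 3.14, 3.14, 3.14].

## Interface

Orientations are given as a rotation vector (axis times angle).
In Python, from bench import ctrl gives the robot as it stands. The module is installed in compiled form; this text tells all that it offers.
- The arm moves only by the tool arm_command, never from a script. Its argument "moves" is a list of rows, each a list of 7 numbers: the opening, from -1 (shut) to 1 (fully open), so that 0 is half open, then the shift along the tool's x, y, z in m, then the turn, a rotation vector about the tool's x, y, z in degrees. A call has 1 to 10 rows; each row shifts and turns the commanded pose from where the row before left it, along the tool's axes as they then stand; what a row does not reach is not made up. A row lasts 1/8 s, in which the tool goes at most 62.5 mm and 10.7 degrees, less where a joint would pass 70% of its speed; a pose out of reach is approached as far as the arm can. A call is refused whole if a number of a shift passes 0.0625 or a number of a turn 10.7, either way. A call with a gripper value outside its range is refused whole. The fingers move at their own pace and stop on an object; the grip force is fixed at half the most. Time passes only in rows, so rows that do not move let the fingers close. It gives the time, the measured TCP pose, the force, the opening and the grip force at its end, in the units of the state.
- ctrl.sense(): the state, without advancing time (a new reading comes with each control period).
- ctrl.snapshot(name): name is "scene" or "top"; returns the picture (480x640x3 uint8, blue, green, red); there is no depth.
- ctrl.get_calibration(name): a dict with "K" (3x3 intrinsics, pixels), "D" ([k1, k2, p1, p2, k3] as OpenCV has them; the pictures are not rectified), "eye" and "rotation" of the camera in the world. Camera axes: x right, y down, z forward; pixel columns grow to the right and rows downward; lengths in m; the calibration is good to about 2 mm. A picture is of the moment at which its call begins. get_calibration takes no time and is no camera call.
- ctrl.sign_off(): hands the job in; it is judged then, once.
The state is a dict: "t": time; "qpos": joint angles; "joint_vel": joint speeds; "joint_torque": joint torques, N m; "position": TCP position; "tcp_rot": TCP orientation; "force": force on the tool from outside, world axes, zero at the start; "moment": the same for the moment, N m; "width": opening from 0.0 (shut) to 1.0 (fully open); "gripper_force": force on a finger pad.
Only numpy, scipy, OpenCV 4.12 (cv2) and the standard library are available. Lean on these libraries where they do the work, as an engineer would, in place of code of your own. Each camera call takes 0.05 s, during which the arm holds its last target. There are 200 camera calls.

## Task

Put the blue key bracket back on its slotted stand: pass its two hooked tabs through the pair of slots, then push it straight down until the red catch snaps out over its top edge and it stays locked when you let go. It takes a push of about 10 N; do not force it, the pads crack under more than about 20 N. Leave the other things on the table where they are.

Things in the scene. Friction and masses are not known exactly. Their poses are not given: they have to be found in the camera images.
- bracket: Loose blue key bracket, 180 g, standing upright on the table. Origin: bottom centre of the BACK face of its plate; x points out of that back, y along its width, z up. Plate y -55 to 55, z 0 to 40, x -4 to 0 mm. From its front an arm runs to -x: y -7 to 7, z 0 to 28, x -4 to -76, with an upturned tip (z 38) at x -76 to -82 and two brass pegs 14 long sideways at x -64.
- grip (a point): Good place to grip the arm from above, across the bracket's y (14 mm thick there): 26 mm in front of the plate's back, 24 mm above the bracket's underside; nothing within 48 mm either side. Axes as the bracket's.
- tabs (a point): On the plate's back face, midway between its two steel hooked tabs, at the height of the necks' underside (25 above the bracket's origin). Tabs at y +38 and -38 mm, 9 wide: neck 6 long (x 0 to 6) and 5 high, then a lip x 6 to 10 that hangs 8 below the neck.
- stand: Fixed wooden stand, upright. Origin: on the table, below the strip's front face, which is the plane x = 0 and faces the stand's -x; y along its width, z up. Base x -45 to 85, y -100 to 100, 10 high. Posts at y +84 and -84 (16 wide, x 2 to 20, top at z 140) carry the aluminium slotted strip (150 wide, 4 thick, x 0 to 4). The bracket goes on from -x, its x along the stand's x.
- slots (a point): 115 above the stand's origin, on the strip's front face: NOMINAL middle of the slots' bottom edge, stand's axes. The strip is clamped by hand: its true height is 10 below to 10 above this, not reported. From the TRUE edge up: slots 0 to 38 (y +38 and -38, 14 wide, right through), strip -60 to 42, free orange pads' top -18, red catch 17 to 27 mm. The strip does not shift sideways or under load.
- entry (a point): On the strip's front face, 110 above the stand's origin, stand's axes. With the bracket's origin moved level along +x to here the tabs enter the slots at any strip height, clear of the pads, and the plate pushes the catch in. The way down from here is 8 to 28 mm: locked when tabs is 2 mm above the TRUE slot edge, rigid stop 2 mm lower. A locked bracket has 2 mm play in x.
- pawl (a joint): Red sprung catch, 24 wide, 10 high, sticking out 6 mm from the middle of the strip's front. Value in m: 0 = fully out, positive = pushed back into the strip (at most 0.014). 1.4 N at 0, plus 0.2 N per mm. The plate pushes it in 4 to 6 mm on hooking; when locked it is out again (below 0.002) over the plate's top edge.
- seat (a joint): Two joined orange spring pads under the plate at y +42 and -42, 16 wide, sticking out 8.5 mm in front of the strip. Value in m: 0 = free (up), positive = pressed down; the bracket stops hard at about 0.007. 1.8 N at 0, plus 0.9 N per mm. About 0.005 while the bracket is locked; if it is not locked they lift it on release.
- padlock: Bystander: red padlock lying flat, body 44 x 42 x 22, steel shackle to +x reaching 54 from the origin (centre of the body's underside).
- comb: Bystander: wooden comb lying flat, 150 x 42 x 6, origin under its middle, long along its x.
- clipper: Bystander: chrome nail clipper lying flat, 62 x 12 x 12, origin under its middle, long along its x.
- perfume: Bystander: amber glass perfume bottle, upright, 32 x 52 x 94 high with a brass cap, origin at the centre of its underside.
- balm: Bystander: small white balm pot with a green lid, 34 across, 30 high, standing on the stand's base behind the strip; origin at the centre of its underside.
Not all that is in view belongs to the job. Several things have the shape of the bracket; the one meant has the colours described above.

How it is judged:
By the outcome, as a careful person would: the job done as asked, in the order asked, and still so for the second after the job is handed in, with the robot touching nothing.
It also fails if it takes over 48 s, if anything falls off the work surface, if the arm or the gripper's body presses on something with over 40 N, if the wrist force passes 120 N, or if a joint passes its speed limit or range.

## Working session

There is one attempt and no reset: what is moved stays moved. The work goes in short steps, Python scripts to look and compute and a tool call to move; the robot and the scene stay as the last step left them, time stands still between calls to the robot, and variables do not carry over. Pictures are saved under pics/ and viewed, at most 10 in all, crops included, and the job is handed in when it is done.

Besides the shell and the picture viewer there is one more tool, called after "Request:" as name(argument=value, ...) on one line, values as JSON. arm_command: Moves the arm, as the interface text tells. Its arguments: {"type":"object","properties":{"moves":{"type":"array"}},"required":["moves"]}

```bash
mkdir -p pics; python3 - <<'E'
from bench import ctrl
import cv2,numpy as np
for n in("scene","top"):
    cv2.imwrite(f"pics/{n}0.png",ctrl.snapshot(n)); c=ctrl.get_calibration(n); print(n,{k:np.round(v,3).tolist() for k,v in c.items()})
s=ctrl.sense();print(s)
E
```

```text
scene {'K': [[551.925, 0.0, 311.715], [0.0, 551.925, 237.284], [0.0, 0.0, 1.0]], 'D': [-0.145, 0.0, 0.0, 0.0, 0.0], 'eye': [1.416, 0.0, 0.762], 'rotation': [-1.673, -1.651, 0.825]}
top {'K': [[499.372, 0.0, 317.483], [0.0, 499.372, 240.959], [0.0, 0.0, 1.0]], 'D': [-0.076, 0.0, 0.0, 0.0, 0.0], 'eye': [0.427, 0.023, 0.926], 'rotation': [-2.184, 2.127, -0.148]}
{'t': 0.1, 'qpos': array([-1.52127414e+00,  3.81135794e-01,  1.29817002e+00, -1.67146659e-05,
        1.46358291e+00, -2.15283338e-01]), 'joint_vel': array([ 0.0005942 , -0.00203372, -0.00261351, -0.00089933,  0.0003337 ,
        0.00053068]), 'joint_torque': array([ 3.09118717e-03, -4.38654792e+01, -2.24915904e+01,  7.14632124e-02,
        3.42024153e-02, -6.99076168e-05]), 'position': array([ 0.14393662, -0.53057124,  0.2382007 ]), 'tcp_rot': array([-3.11281397e+00, -4.14573398e-01, -1.42468576e-04]), 'force': array([-0.00544213, -0.85211949, -0.24739241]), 'moment': array([ 0.02487287,  0.04523675, -0.05279455]), 'gripper_force': 0.0, 'width': 0.9989224052761051}
```

View pics/scene0.png

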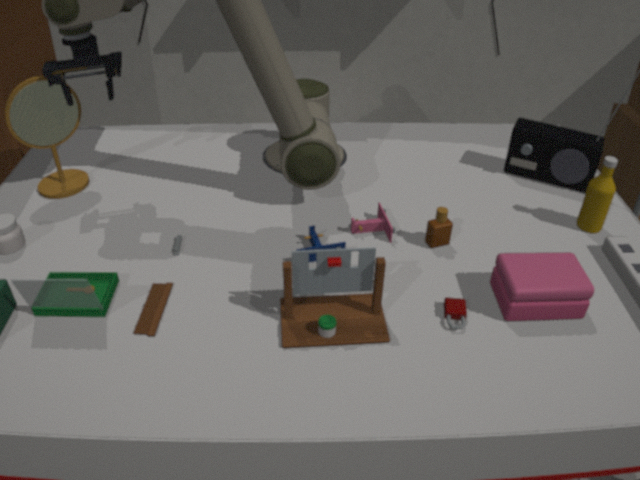

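View pics/top0.png

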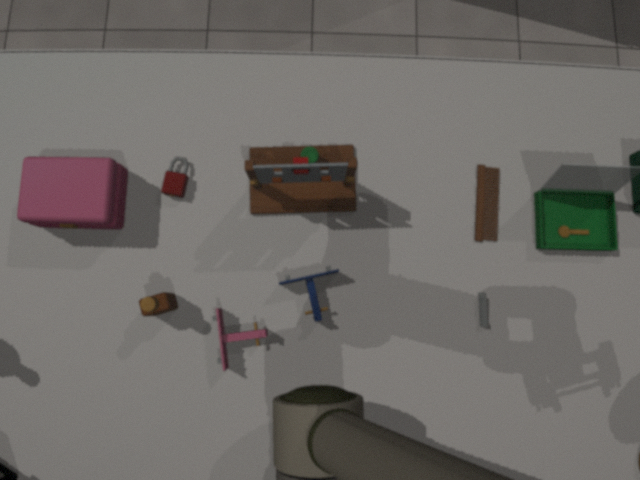

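The scene view shows the stand at (335,300), the blue bracket at (322,243) and the pink one at (375,225). In the top view the stand is at (302,180). Candidates in the top view are the blue bracket (312,290) and the pink look-alike (240,337). The description says blue, so I'll check it in one crop.

```bash
python3 - <<'E'
import cv2
a=cv2.imread("pics/top0.png");
b=cv2.resize(a[130:330,235:375],None,fx=4,fy=4,interpolation=cv2.INTER_CUBIC)
l=b[:360];r=b[500:800]
import numpy as np
m=np.hstack([cv2.resize(a[255:330,270:345],(600,600),interpolation=cv2.INTER_CUBIC)])
cv2.imwrite("pics/cb.png",cv2.convertScaleAbs(m,alpha=1.8))
m=cv2.resize(a[138:220,240:364],None,fx=6.4,fy=6.4,interpolation=cv2.INTER_CUBIC)
cv2.imwrite("pics/cs.png",cv2.convertScaleAbs(m,alpha=1.8)); print(m.shape)
E
```

```text
(525, 794, 3)
```

View pics/cb.png

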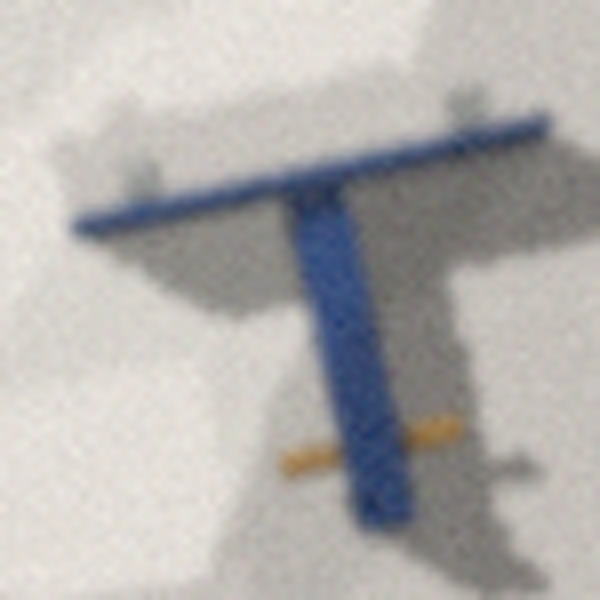

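View pics/cs.png

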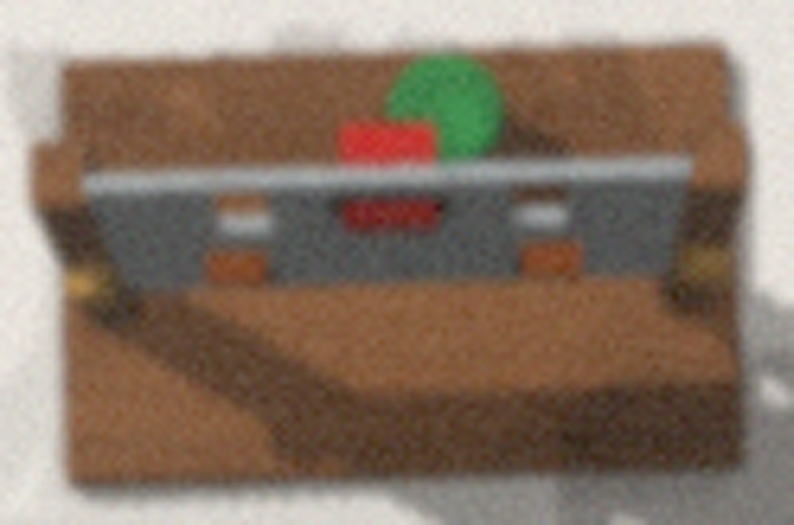

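The close crop confirms the choice: a blue plate with steel tabs at (145,180) and (468,100), and brass pegs at (315,465) and (430,430). The stand crop shows the strip's top edge from (85,184) to (692,168), the base's corners and the pads. Next I'll fit the poses and take a closer scene crop for the strip height.

```bash
cat > h.py <<'E'
import cv2,numpy as np
from bench import ctrl
from scipy.spatial.transform import Rotation as R
from scipy.optimize import least_squares
C={n:ctrl.get_calibration(n) for n in("top","scene")}
def proj(n,P):
    c=C[n];Rt=R.from_rotvec(c["rotation"]).as_matrix().T
    return cv2.projectPoints(np.array(P,float),Rt,-Rt@np.array(c["eye"]),np.array(c["K"]),np.array(c["D"]))[0][:,0]
def world(p,P):
    P=np.array(P,float);return R.from_euler('z',p[2]).apply(P)+[p[0],p[1],0]
E
python3 - <<'E'
from h import *
cr=lambda a,o,s:(np.array(a)+.5)/s-.5+np.array(o)
pb=cr([(78,230),(549,126),(388,525)],(270,255),8)
mb=np.array([(-2,55,40),(-2,-55,40),(-82,0,38)])/1e3
f=lambda p:(proj("top",world(p,mb))-pb).ravel()
r=least_squares(f,[.34,.03,0]);print("bracket",r.x.round(4),r.fun.round(2))
ps=cr([(65,62),(725,45),(742,466),(72,481),(84,184),(692,168)],(240,138),6.4)
def ms(h): return np.array([(85,100,10),(85,-100,10),(-45,-100,10),(-45,100,10),(2,75,157+h*1e3),(2,-75,157+h*1e3)])/1e3
f=lambda p:(proj("top",world(p,ms(p[3])))-ps).ravel()
r=least_squares(f,[.55,.03,0,0]);print("stand",r.x.round(4),r.fun.round(2))
a=cv2.imread("pics/scene0.png")
m=cv2.resize(a[225:350,270:395],(600,600),interpolation=cv2.INTER_CUBIC)
cv2.imwrite("pics/cs2.png",cv2.convertScaleAbs(m,alpha=1.8))
E
```

```text
bracket [0.4826 0.0342 0.2416] [-1.   -0.26  0.74 -0.48  0.26  0.71]
stand [0.6467 0.0504 0.054  0.0041] [-0.83 -0.72  1.01 -0.74  1.06  0.45 -1.41  0.93  0.12 -0.05  0.03  0.  ]
```

View pics/cs2.png

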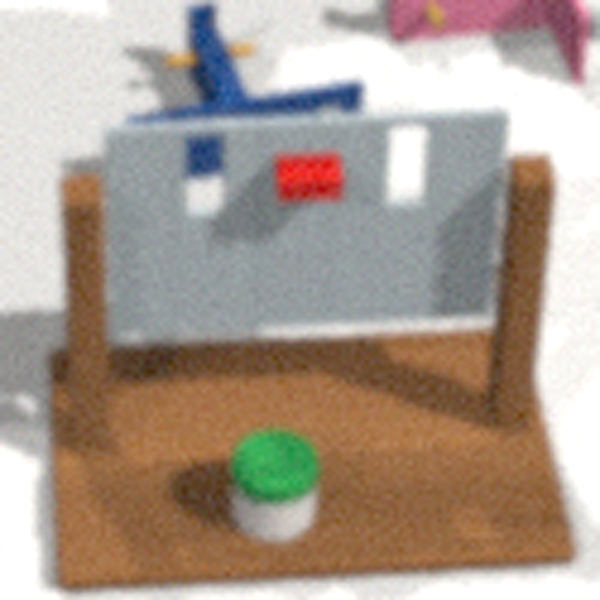

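The scene crop shows the strip's back face with corners (105,128), (507,112), (497,325) and (105,340). The slots are at (205,175) and (407,163), and the catch is at (310,177). I'll run a joint fit over both views.

```bash
python3 - <<'E'
from h import *
cr=lambda a,o,s:(np.array(a)+.5)/s-.5+np.array(o)
pt=cr([(65,62),(725,45),(742,466),(72,481),(84,184),(692,168)],(240,138),6.4)
mt=[(85,100,10,0),(85,-100,10,0),(-45,-100,10,0),(-45,100,10,0),(2,75,157,1),(2,-75,157,1)]
psn=cr([(105,130),(507,113),(105,340),(497,325),(205,137),(406,127),(205,215),(407,202)],(270,225),4.8)
msn=[(4,-75,157,1),(4,75,157,1),(4,-75,55,1),(4,75,55,1),(4,-38,153,1),(4,38,153,1),(0,-38,115,1),(0,38,115,1)]
def M(m,h):
    m=np.array(m,float);m[:,2]+=m[:,3]*h*1e3;return m[:,:3]/1e3
def f(p): return np.r_[(proj("top",world(p,M(mt,p[3])))-pt).ravel(),(proj("scene",world(p,M(msn,p[3])))-psn).ravel()]
r=least_squares(f,[.64,.05,0.05,0],loss="soft_l1");print("stand",r.x.round(4));print(f(r.x).round(1).reshape(-1,2).tolist())
# bracket check in scene
pb=[.4826,.0342,.2416]
print((( proj("scene",world(pb,np.array([(0,55,40),(0,-55,40),(-82,0,38)])/1e3))-[270,225])*4.8).round())
for b in (0.2416,):
    s=r.x; g=world(pb,[[-.026,0,.024]])[0]; print("grip",g.round(4),"stand yaw deg",np.degrees(s[2]),"bracket deg",np.degrees(b))
    print("entry",world(s,[[0,0,.110]])[0].round(4))
    print("tcp pre(x-60),entry", [(world(s,[[-d-.026,0,.110+.024-.019]])[0]).round(4).tolist() for d in(.06,0)])
print("tool yaw of x axis now", R.from_rotvec(ctrl.sense()["tcp_rot"]).as_matrix().round(3).tolist())
E
```

```text
stand [0.6469 0.0507 0.0533 0.0031]
[[-1.0, -0.9], [0.9, -0.8], [0.9, 0.4], [-1.6, 0.8], [-0.0, -0.1], [-0.2, 0.1], [-0.3, 0.7], [0.5, 0.7], [0.8, -0.3], [-1.4, -0.9], [-0.1, 0.1], [0.7, 0.4], [-0.3, -1.1], [-0.8, -0.2]]
[[362.  83.]
 [124. 121.]
 [197.   2.]]
grip [0.4574 0.028  0.024 ] stand yaw deg 3.051628892447894 bracket deg 13.84266033036069
entry [0.6469 0.0507 0.11  ]
tcp pre(x-60),entry [[0.561, 0.0462, 0.115], [0.6209, 0.0494, 0.115]]
tool yaw of x axis now [[0.965, 0.262, -0.0], [0.262, -0.965, 0.001], [0.0, -0.001, -1.0]]
```

The two-view fit agrees and puts the strip about 3 mm above nominal. I'll approach above the grip point.

Request:
arm_command(moves=[[0.2, 0.0375, -0.038, 0.005, 0, 0, 0], [0.2, 0.0375, -0.038, 0.005, 0, 0, 0], [0.2, 0.0375, -0.038, 0.005, 0, 0, 0], [0.2, 0.0375, -0.038, 0.005, 0, 0, 0], [0.2, 0.0375, -0.038, 0.005, 0, 0, 0], [0.2, 0.0375, -0.038, 0.005, 0, 0, 0], [0.2, 0.0375, -0.038, 0.005, 0, 0, 0], [0.2, 0.0375, -0.038, 0.005, 0, 0, 0], [0.2, 0.0375, -0.038, 0.005, 0, 0, 0], [0.2, 0.0375, -0.038, 0.005, 0, 0, 0]])

```text
t: 1.35
position: [0.407, -0.0642, 0.1886]
tcp_rot: [3.114, 0.415, 0.0]
force: [1.0, -0.6, -0.1]
width: 0.599
gripper_force: 0.0
```

```bash
cat > rel.py <<'E'
import sys
from h import *
# rel.py x y z yawdeg : shift & turn in tool axes
t=np.array(list(map(float,sys.argv[1:4])));s=ctrl.sense();T=R.from_rotvec(s["tcp_rot"]);m=T.as_matrix()
print("t",round(s["t"],2),"pos",s["position"].round(4),"F",s["force"].round(1),"M",s["moment"].round(2),"w",round(s["width"],3),"g",round(s["gripper_force"],1))
y=np.radians(float(sys.argv[4]));D=np.column_stack([(np.cos(y),np.sin(y),0),(np.sin(y),-np.cos(y),0),(0,0,-1)])
print("shift tool mm",(T.inv().apply(t-s["position"])*1e3).round(1),"turn deg",np.degrees((T.inv()*R.from_matrix(D)).as_rotvec()).round(2))
E
python3 rel.py .4574 .028 .006 13.84
```

```text
t 1.35 pos [ 0.407  -0.0642  0.1886] F [ 1.  -0.6 -0.1] M [-0.   -0.05 -0.01] w 0.599 g 0.0
shift tool mm [ 72.8 -75.8 182.6] turn deg [ 0.   -0.    1.33]
```

Request:
arm_command(moves=[[0.2, 0.024, -0.025, 0.02, 0, 0, 1.3], [0.2, 0.024, -0.025, 0.03, 0, 0, 0], [0.2, 0.024, -0.025, 0.04, 0, 0, 0], [0.2, 0, 0, 0.03, 0, 0, 0], [0.2, 0, 0, 0, 0, 0, 0]])

```text
t: 1.98
position: [0.4566, 0.025, 0.0673]
tcp_rot: [-3.117, -0.38, 0.007]
force: [0.2, 0.0, -0.3]
width: 0.601
gripper_force: 0.0
```

```bash
python3 rel.py .4574 .028 .006 13.84; python3 - <<'E'
from h import *
a=ctrl.snapshot("scene");cv2.imwrite("pics/s1.png",cv2.convertScaleAbs(cv2.resize(a[150:300,230:430],None,fx=4,fy=4,interpolation=cv2.INTER_CUBIC),alpha=1.6))
E
```

```text
t 1.98 pos [0.4566 0.025  0.0673] F [ 0.2  0.  -0.3] M [0.01 0.03 0.02] w 0.601 g 0.0
shift tool mm [ 1.8 -2.6 61.3] turn deg [-0.12  0.24  0.07]
```

View pics/s1.png

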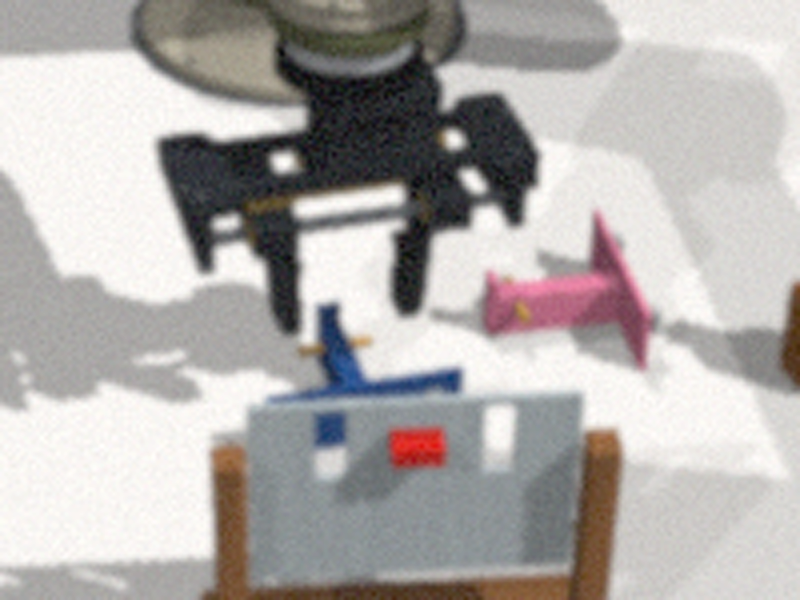

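The fingers at (285,310) and (408,290) straddle the blue arm at (340,350), well clear of the pink one. I'll descend and close.

Request:
arm_command(moves=[[0.2, 0.002, -0.003, 0.02, 0.0, 0, 0], [0.2, 0, 0, 0.025, 0, 0, 0], [0.2, 0, 0, 0.016, 0, 0, 0], [0.2, 0, 0, 0, 0, 0, 0], [-1, 0, 0, 0, 0, 0, 0], [-1, 0, 0, 0, 0, 0, 0], [-1, 0, 0, 0, 0, 0, 0], [-1, 0, 0, 0, 0, 0, 0], [-1, 0, 0, 0, 0, 0, 0]])

```text
t: 3.15
position: [0.4589, 0.028, 0.008]
tcp_rot: [-3.119, -0.379, -0.0]
force: [-0.6, 0.7, 4.7]
width: 0.152
gripper_force: 30.0
```

```bash
python3 rel.py .4574 .028 .006 13.84
```

```text
t 3.15 pos [0.4589 0.028  0.008 ] F [-0.6  0.7  4.7] M [ 0.08  0.11 -0.07] w 0.152 g 30.0
shift tool mm [-1.5 -0.4  2. ] turn deg [-0.   -0.01  0.03]
```

Request:
arm_command(moves=[[-1, 0, 0, -0.03, 0, 0, 0], [-1, 0, 0, -0.04, 0, 0, 0], [-1, 0, 0, -0.04, 0, 0, 0], [-1, 0, 0, 0, 0, 0, 0]])

```text
t: 3.65
position: [0.4598, 0.0278, 0.1195]
tcp_rot: [3.117, 0.379, 0.007]
force: [-0.2, 0.6, -1.8]
width: 0.156
gripper_force: 30.0
```

```bash
python3 -c "
from h import *
print(world([.6469,.0507,.0533],[[-.0645,0,.118]]))"; python3 rel.py .5825 .0473 .118 3.05
```

```text
[[0.5824916  0.04726378 0.118     ]]
t 3.65 pos [0.4598 0.0278 0.1195] F [-0.2  0.6 -1.8] M [-0.05  0.05 -0.02] w 0.156 g 30.0
shift tool mm [123.8  10.5   2.1] turn deg [ 0.1  -0.26 10.83]
```

Request:
arm_command(moves=[[-1, 0.041, 0.0035, 0, 0, 0, 0], [-1, 0.041, 0.0035, 0, 0, 0, 0], [-1, 0.041, 0.0035, 0, 0, 0, 0], [-1, 0, 0, 0, 0, 0, 5.4], [-1, 0, 0, 0.001, 0, 0, 5.4], [-1, 0, 0, 0, 0, 0, 0], [-1, 0, 0, 0, 0, 0, 0]])

```text
t: 4.53
position: [0.5804, 0.0472, 0.1157]
tcp_rot: [-3.14, -0.087, 0.003]
force: [0.3, -0.3, -2.5]
width: 0.153
gripper_force: 30.0
```

```bash
python3 rel.py .5825 .0473 .118 3.05; python3 - <<'E'
from h import *
a=ctrl.snapshot("scene");b=ctrl.snapshot("top")
f=lambda a:cv2.resize(a,(395,600),interpolation=cv2.INTER_CUBIC)
cv2.imwrite("pics/s2raw.png",a);cv2.imwrite("pics/t2raw.png",b)
m=np.vstack([cv2.resize(a[225:295,270:395],(536,300),interpolation=cv2.INTER_CUBIC),cv2.resize(b[150:220,240:365],(536,300),interpolation=cv2.INTER_CUBIC)])
cv2.imwrite("pics/m2.png",cv2.convertScaleAbs(m,alpha=1.8))
E
```

```text
t 4.53 pos [0.5804 0.0472 0.1157] F [ 0.3 -0.3 -2.5] M [-0.01 -0.01 -0.02] w 0.153 g 30.0
shift tool mm [ 2.1  0.  -2.3] turn deg [-0.02  0.09  0.12]
```

View pics/m2.png

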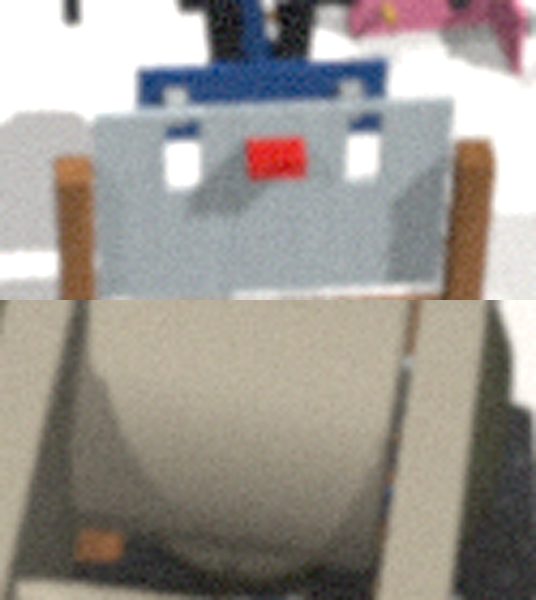

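The scene half shows the held plate's top corners at (138,71) and (386,61) and the tabs at (175,97) and (350,88), above slots at (183,160) and (362,155). The arm blocks the top view. I'll compare these with the prediction.

```bash
python3 - <<'E'
from h import *
s=ctrl.sense();p=s["position"];m=R.from_rotvec(s["tcp_rot"]).as_matrix();yaw=np.arctan2(m[1,0],m[0,0])
o=world([p[0],p[1],yaw],[[.0245,0,p[2]-.008]])[0]
pl=np.array([(0,-55,40),(0,55,40),(10,-38,30),(10,38,30)])/1e3
px=np.array([(138,71),(386,61),(175,88),(349,80)],float)
g=lambda v:(proj("scene",world([v[0],v[1],v[2]],pl)+[0,0,v[3]])-[270,225]+.5)*4.288-.5
x0=[o[0],o[1],yaw,o[2]];print("pred",np.round(x0,4),g(x0).round(0).tolist())
r=least_squares(lambda v:np.r_[(g([x0[0],v[0],v[1],v[2]])-px)[:2].ravel()],[x0[1],yaw,x0[3]]);print("fit y,yaw,z",r.x.round(4),r.fun.round(1))
st=[.6469,.0507,.0533]
print("in stand frame, pred & fit:",[(R.from_euler('z',-st[2]).apply(np.array(q)-[st[0],st[1],0])*1e3).round(1) for q in(o,[o[0],r.x[0],r.x[2]])])
# slots consistency: measured slot centres in this crop
sl=world(st,np.array([(4,-38,156),(4,38,156),(0,-38,118),(0,38,118)])/1e3);print(((proj("scene",sl)-[270,225]+.5)*4.288-.5).round(0).tolist())
E
```

```text
pred [0.6051 0.0486 0.0547 0.1083] [[136.0, 72.0], [390.0, 62.0], [177.0, 103.0], [353.0, 96.0]]
fit y,yaw,z [0.0482 0.0595 0.1089] [-3.2  0.7  3.3 -0.4]
in stand frame, pred & fit: [array([-4.190e+01,  1.000e-01,  1.083e+02]), array([-41.9,  -0.3, 108.9])]
[[182.0, 123.0], [366.0, 115.0], [182.0, 188.0], [360.0, 180.0]]
```

Request:
arm_command(moves=[[-1, 0.01, -0.0007, -0.003, 0, 0, 0], [-1, 0.01, 0, 0, 0, 0, 0], [-1, 0.008, 0, 0, 0, 0, 0], [-1, 0.006, 0, 0, 0, 0, 0], [-1, 0, 0, 0, 0, 0, 0], [-1, 0, 0, 0, 0, 0, 0]])

```text
t: 5.38
position: [0.6145, 0.0498, 0.1197]
tcp_rot: [-3.14, -0.084, 0.001]
force: [-0.0, -0.2, -1.7]
width: 0.156
gripper_force: 30.0
```

```bash
python3 rel.py .6224 .0494 .119 3.05
```

```text
t 5.38 pos [0.6145 0.0498 0.1197] F [-0.  -0.2 -1.7] M [ 0.03  0.03 -0.04] w 0.156 g 30.0
shift tool mm [7.9 0.8 0.7] turn deg [-0.01  0.02  0.02]
```

Request:
arm_command(moves=[[-1, 0.002, 0, 0, 0, 0, 0], [-1, 0.002, 0, 0, 0, 0, 0], [-1, 0, 0, 0, 0, 0, 0]])

```text
t: 5.75
position: [0.6186, 0.05, 0.1198]
tcp_rot: [-3.14, -0.084, 0.001]
force: [-1.7, 0.9, -0.9]
width: 0.154
gripper_force: 30.0
```

Request:
arm_command(moves=[[-1, 0.002, 0, 0, 0, 0, 0], [-1, 0, 0, 0, 0, 0, 0]])

```text
t: 6.0
position: [0.6207, 0.0501, 0.1198]
tcp_rot: [-3.14, -0.084, 0.0]
force: [-2.1, -0.7, -1.3]
width: 0.155
gripper_force: 30.0
```

Request:
arm_command(moves=[[-1, 0.0015, 0, 0, 0, 0, 0], [-1, 0, 0, 0, 0, 0, 0]])

```text
t: 6.25
position: [0.6222, 0.0502, 0.1198]
tcp_rot: [-3.14, -0.084, 0.0]
force: [-3.3, 0.3, -1.0]
width: 0.155
gripper_force: 30.0
```

Request:
arm_command(moves=[[-1, 0.001, 0, 0, 0, 0, 0], [-1, 0, 0, 0, 0, 0, 0]])

```text
t: 6.5
position: [0.6225, 0.0502, 0.1198]
tcp_rot: [3.14, 0.085, -0.003]
force: [-5.9, -0.1, 1.5]
width: 0.15
gripper_force: 30.0
```

Request:
arm_command(moves=[[-1, 0.001, 0, 0, 0, 0, 0], [-1, 0, 0, 0, 0, 0, 0]])

```text
t: 6.75
position: [0.6225, 0.0501, 0.1198]
tcp_rot: [3.14, 0.085, -0.007]
force: [-11.8, -1.9, 3.5]
width: 0.155
gripper_force: 30.0
```

Rigid contact came at exactly the expected x, so the plate is on the strip. I'll back off 1 mm from the surface and go down.

Request:
arm_command(moves=[[-1, -0.003, 0, 0, 0, 0, 0], [-1, 0, 0, 0.003, 0, 0, 0], [-1, 0, 0, 0.003, 0, 0, 0], [-1, 0, 0, 0.002, 0, 0, 0], [-1, 0, 0, 0, 0, 0, 0]])

```text
t: 7.38
position: [0.6211, 0.0501, 0.1113]
tcp_rot: [-3.14, -0.084, 0.001]
force: [-1.5, -0.0, -2.7]
width: 0.154
gripper_force: 30.0
```

Request:
arm_command(moves=[[-1, 0, 0, 0.002, 0, 0, 0], [-1, 0, 0, 0, 0, 0, 0]])

```text
t: 7.62
position: [0.6211, 0.0501, 0.1096]
tcp_rot: [-3.14, -0.084, 0.0]
force: [-2.4, -1.0, -2.7]
width: 0.155
gripper_force: 30.0
```

Request:
arm_command(moves=[[-1, 0, 0, 0.0015, 0, 0, 0], [-1, 0, 0, 0, 0, 0, 0]])

```text
t: 7.88
position: [0.6213, 0.0501, 0.1083]
tcp_rot: [3.14, 0.084, 0.001]
force: [-1.4, 0.2, -1.6]
width: 0.155
gripper_force: 30.0
```

Request:
arm_command(moves=[[-1, 0, 0, 0.0015, 0, 0, 0], [-1, 0, 0, 0, 0, 0, 0]])

```text
t: 8.12
position: [0.6213, 0.0501, 0.1069]
tcp_rot: [3.14, 0.084, 0.001]
force: [-2.5, -0.5, -0.3]
width: 0.16
gripper_force: 30.0
```

Request:
arm_command(moves=[[-1, 0, 0, 0.0015, 0, 0, 0], [-1, 0, 0, 0, 0, 0, 0]])

```text
t: 8.38
position: [0.6213, 0.0501, 0.1054]
tcp_rot: [3.14, 0.084, 0.001]
force: [-3.1, -1.0, 1.4]
width: 0.152
gripper_force: 30.0
```

Request:
arm_command(moves=[[-1, 0, 0, 0.001, 0, 0, 0], [-1, 0, 0, 0, 0, 0, 0]])

```text
t: 8.62
position: [0.6213, 0.0501, 0.1044]
tcp_rot: [3.14, 0.084, 0.001]
force: [-3.5, -0.6, 4.0]
width: 0.155
gripper_force: 30.0
```

Request:
arm_command(moves=[[-1, 0, 0, 0.001, 0, 0, 0], [-1, 0, 0, 0, 0, 0, 0]])

```text
t: 8.88
position: [0.6214, 0.0501, 0.1033]
tcp_rot: [3.14, 0.084, 0.001]
force: [-2.0, -1.5, 4.6]
width: 0.16
gripper_force: 30.0
```

Request:
arm_command(moves=[[-1, 0, 0, 0.001, 0, 0, 0], [-1, 0, 0, 0, 0, 0, 0]])

```text
t: 9.12
position: [0.6213, 0.0501, 0.1023]
tcp_rot: [3.14, 0.084, 0.001]
force: [-2.5, 0.2, 4.6]
width: 0.155
gripper_force: 30.0
```

Request:
arm_command(moves=[[-1, 0, 0, 0.0007, 0, 0, 0], [-1, 0, 0, 0, 0, 0, 0]])

```text
t: 9.38
position: [0.6213, 0.0501, 0.1017]
tcp_rot: [3.14, 0.084, 0.001]
force: [-2.7, -1.3, 6.0]
width: 0.155
gripper_force: 30.0
```

Request:
arm_command(moves=[[-1, 0, 0, 0.0007, 0, 0, 0], [-1, 0, 0, 0, 0, 0, 0]])

```text
t: 9.62
position: [0.6214, 0.0501, 0.1013]
tcp_rot: [3.14, 0.084, 0.001]
force: [-3.7, -1.0, 7.3]
width: 0.156
gripper_force: 30.0
```

Request:
arm_command(moves=[[-1, 0, 0, 0.0006, 0, 0, 0], [-1, 0, 0, 0, 0, 0, 0]])

```text
t: 9.88
position: [0.6214, 0.0501, 0.1012]
tcp_rot: [3.14, 0.084, 0.002]
force: [-5.6, -0.9, 10.9]
width: 0.159
gripper_force: 30.0
```

Request:
arm_command(moves=[[-1, 0, 0, 0.0006, 0, 0, 0], [-1, 0, 0, 0, 0, 0, 0]])

```text
t: 10.12
position: [0.6214, 0.0501, 0.101]
tcp_rot: [3.14, 0.084, 0.003]
force: [-6.4, -0.7, 14.0]
width: 0.157
gripper_force: 30.0
```

The descent hit the rigid stop where expected (TCP z 0.101). I'll ease off and look.

Request:
arm_command(moves=[[-1, 0, 0, -0.0025, 0, 0, 0], [-1, 0, 0, 0, 0, 0, 0]])

```text
t: 10.38
position: [0.6215, 0.0501, 0.1025]
tcp_rot: [3.14, 0.084, 0.002]
force: [-1.7, -0.3, 4.0]
width: 0.156
gripper_force: 30.0
```

```bash
python3 rel.py .6214 .0501 .101 3.05; python3 - <<'E'
from h import *
a=ctrl.snapshot("scene")
m=cv2.resize(a[220:300,280:390],(770,560),interpolation=cv2.INTER_CUBIC)
cv2.imwrite("pics/s3.png",cv2.convertScaleAbs(m,alpha=1.8))
E
```

```text
t 10.38 pos [0.6215 0.0501 0.1025] F [-1.7 -0.3  4. ] M [0.07 0.15 0.05] w 0.156 g 30.0
shift tool mm [-0.1 -0.   1.5] turn deg [ 0.   -0.06  0.02]
```

View pics/s3.png

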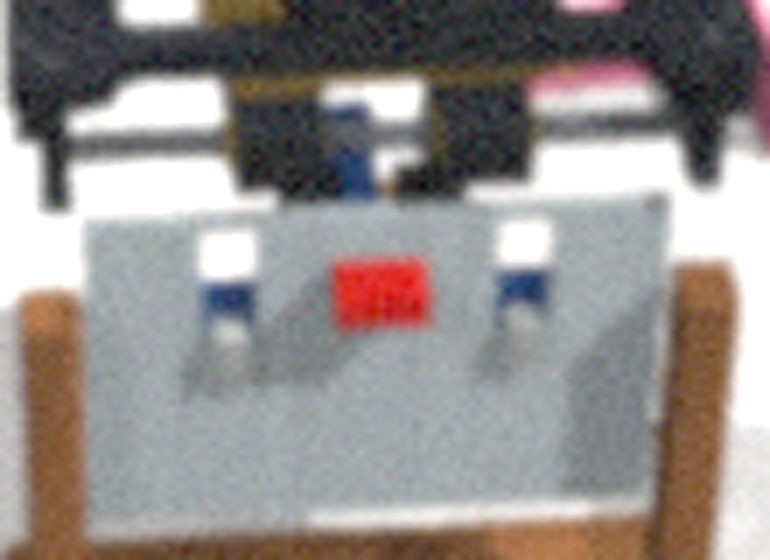

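Both hooks are through the slots with their lips hanging behind the strip, at (230,350) and (522,325). The plate's top sits just under the catch. I'll check the lock with a gentle lift.

Request:
arm_command(moves=[[-1, 0, 0, -0.0015, 0, 0, 0], [-1, 0, 0, 0, 0, 0, 0]])

```text
t: 10.68
position: [0.6215, 0.0501, 0.1034]
tcp_rot: [-3.14, -0.084, -0.001]
force: [1.0, 0.8, 0.8]
width: 0.161
gripper_force: 30.0
```

Request:
arm_command(moves=[[-1, 0, 0, -0.001, 0, 0, 0], [-1, 0, 0, 0, 0, 0, 0]])

```text
t: 10.92
position: [0.6212, 0.0501, 0.1037]
tcp_rot: [-3.14, -0.084, 0.001]
force: [5.5, 0.4, -8.2]
width: 0.157
gripper_force: 30.0
```

It's locked: the lift is resisted at z 0.1035. I'll neutralise the force, release and retreat upward.

Request:
arm_command(moves=[[-1, 0, 0, 0.0013, 0, 0, 0], [-1, 0, 0, 0, 0, 0, 0], [-0.3, 0, 0, 0, 0, 0, 0], [-0.3, 0, 0, 0, 0, 0, 0], [-0.3, 0, 0, 0, 0, 0, 0], [-0.3, 0, 0, -0.02, 0, 0, 0], [-0.3, 0, 0, -0.04, 0, 0, 0], [-0.3, 0, 0, -0.05, 0, 0, 0], [-0.3, -0.06, 0, 0, 0, 0, 0], [-0.3, -0.06, 0, 0, 0, 0, 0]])

```text
t: 12.18
position: [0.5, 0.0436, 0.2136]
tcp_rot: [3.14, 0.084, 0.002]
force: [-0.0, -1.1, 0.1]
width: 0.349
gripper_force: 0.0
```

Request:
arm_command(moves=[[-0.3, -0.05, 0.06, 0, 0, 0, 0], [-0.3, 0, 0.06, 0, 0, 0, 0], [-0.3, 0, 0.06, 0, 0, 0, 0], [-0.3, 0, 0.06, 0, 0, 0, 0], [-0.3, 0, 0, 0, 0, 0, 0], [-0.3, 0, 0, 0, 0, 0, 0]])

```text
t: 12.92
position: [0.4734, -0.1857, 0.2133]
tcp_rot: [-3.14, -0.084, 0.001]
force: [0.7, -0.2, -1.0]
width: 0.35
gripper_force: 0.0
```

```bash
python3 - <<'E'
from h import *
a=ctrl.snapshot("scene");b=ctrl.snapshot("top")
m=np.hstack([cv2.resize(a[220:320,280:390],(400,364),interpolation=cv2.INTER_CUBIC),cv2.resize(b[140:240,240:350],(400,364),interpolation=cv2.INTER_CUBIC)])
cv2.imwrite("pics/fin.png",cv2.convertScaleAbs(m,alpha=1.8))
E
```

```text
(no output)
```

View pics/fin.png

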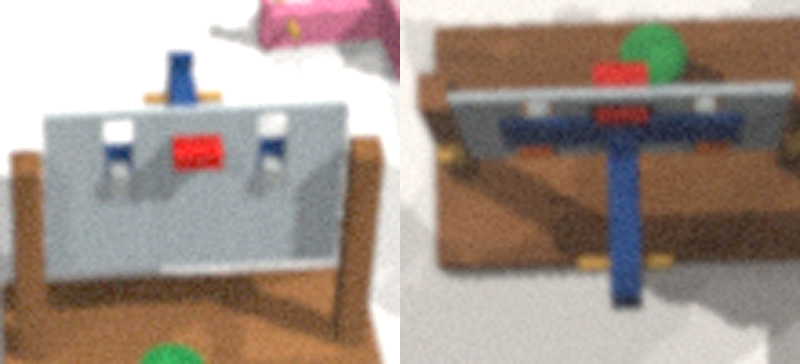

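The bracket hangs level with both tabs hooked at (118,165) and (272,160). The red catch is out over the plate's top edge at (622,115), and the gripper is clear.

```bash
python3 -c "
from bench import ctrl
print(ctrl.sign_off())"
```

```text
the job is handed in; nothing more can be done
None
```

The blue bracket is back on its stand: both tabs are hooked, the red catch is out over its top edge, it resisted a gentle lift, and the job is handed in at about 13 s.

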